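# Free the stop bar from the left-hand-threaded slide clamp

## Task

The red knob of the slide clamp has a left-hand thread: loosen it fully, turning it clockwise as seen from above, while the aluminium stop bar still sits in its place. Then draw the bar along its bed by the blue tab until it is completely clear of the bridge, let go of it there, take it afresh by its aluminium body (never lift it by the tab) and lay it flat in the yellow-rimmed tray with the tab upward. Leave the knob loose and do not disturb the other things on the table.

Things in the scene. Friction and masses are not known exactly. Their poses are not given: they have to be found in the camera images.
- slide_clamp: Grey clamp fixed to the table; origin on the table under the knob's axis, x along the bed (the way the bar is drawn out), z up. Bed x -36 to +178 mm, 72 mm wide, 8 mm thick; 4 mm high guide strips at y 22 to 27 mm either side. Bridge over x -16 to +16 mm, 68 mm wide, underside 33, top 47 mm above the table. 5 mm high end stops let the bar travel 0 to 80 mm.
- clamp_knob (a joint): Angle of the red knob, rad: 0 tight, grows turning clockwise seen from above, which loosens it (left-hand thread); stops at 2.6, fully loose from 2.2. Starts at 0 to 0.3, so it takes more than one grasp. Rises 4 mm per rad, stays where left, about 0.12 N m to turn. Its pin (16 mm across) stands in the bar's groove and blocks the bar until about 1.6 rad.
- knob_grip (a point): Grip point of the red knob, on its vertical axis, 75 mm above the table when tight. The knob is an upright T-bar 64 mm long (this point's x), 14 mm thick (its y), reaching from 16 mm below this point to 12 mm above; grip it across the 14 mm.
- stop_bar: Loose aluminium bar 120 (x) x 40 (y) x 22 mm (z), 0.3 to 0.55 kg; origin at the centre of its underside. Groove 24 mm wide, 6 mm deep across its top at x -30 mm; blue tab on its +x end. Starts on the bed under the bridge, origin at x +30, z +8 mm of slide_clamp, axes alike. Clear of the bridge with its origin beyond x +77 mm of slide_clamp.
- tab_grip (a point): Grip point of the blue pull tab, an upright plate on the bar's top at its +x end: 10 mm thick along the bar (x), 30 mm wide across it (y), 34 mm high. The point is on its centre line, at x +53, z +44 mm of stop_bar, 22 mm above the bar's top, 12 mm below the tab's top; axes as stop_bar.
- tray: Shallow tray fixed to the table behind the checking fixture: yellow rim, black rubber floor. Outside 172 mm (x) by 84 mm (y), inside 162 x 74 mm; floor 3 mm and rim 7 mm above the table. Origin: centre of its underside, on the table. The fixture in front of it and the blue sealer beside it stand up to 137 mm high: carry the bar over them.
- tape_brown: Bystander: roll of brown packing tape lying flat, about 100 mm across, 48 mm high; origin at the centre of its underside.
- box_pads: Bystander: small cream carton 45 x 85 x 60 mm high; origin at the centre of its underside.
- plug_gauge: Bystander: plug gauge lying down, black grip with steel ends, 113 mm long (its y), 22 mm thick; origin at the centre of its underside.
- pull_tab: The blue tab on the bar's +x end, as described under tab_grip. Origin: centre of the tab's foot, on the bar's top face.

How it is judged:
By the outcome, as a careful person would: the job done as asked, in the order asked, and still so for the second after the job is handed in, with the robot touching nothing.
It also fails if it takes over 69 s, if anything falls off the work surface, if the arm or the gripper's body presses on something with over 40 N, if the wrist force passes 120 N, or if a joint passes its speed limit or range.

## Robot

A 7-joint arm with a two-finger parallel gripper is mounted at the origin on a cart in front of the work surface, level with it; the furniture and walls round the work are solid. World frame = base frame: x ahead of the robot, y to its left, z up, the work surface at z = 0. Lengths are in m, angles in rad, forces in N, time in s.
With the tool pointing down it reaches from about 0.425 to 0.95 m from the base axis. Payload 4.7 kg.
Tool frame: the origin (TCP) lies at the very end of the fingers, on their centre line; the grasp point (between the pads) lies ctrl.hold_point_z behind it (ctrl.hold_point_z is the distance from the TCP to the grasp point, in m); z points along the fingers, y is the line along which they close (so a half turn about z gives the same grasp; the last joint's range is limited). The gripper opens to 85 mm and grips with 20 to 120 N. Pads are 22 mm wide; open, the fingers measure 114 mm over their backs; the gripper's body (76 mm by 85 mm) begins 54 mm behind the grasp point. The pads swing forward as they close: fully open they stand 13 mm farther back than shut.
Start: joints at [-1.281, 0.469, -0.049, 1.532, 0.024, 1.141, -0.082], TCP at [0.212, 0.641, 0.231] pointing down, gripper open.
Joint ranges: [-2.59, 2.59], [-0.33, 1.99], [-1.39, 1.29], [0.1, 2.45], [-1.04, 4.18], [0.21, 1.99], [-2.66, 2.66]. Speed limits (rad/s): [2.57, 2.57, 3.14, 3.14, 3.14, 3.14, 3.14].

## Interface

Orientations are given as a rotation vector (axis times angle).
In Python, from bench import ctrl, solver, readout, viewer gives the robot as it stands. Calls block until the motion is done:
- ctrl.move_to(position, orientation): joint-space move of the TCP to a pose.
- ctrl.line_to(position, ori=None, velocity=0.15, max_force=None): straight line of the TCP; ori=None keeps the orientation; velocity is the mean speed in m/s. With max_force (N) it stops when the force on the tool has changed by that much, and returns True; else False.
- ctrl.set_joints(angles): joint-space move.
- ctrl.gripper_to(opening, grip_force=None): finger opening in m; grip_force is the grip in N (None keeps the last); returns when the fingers have stopped.
- ctrl.dwell(seconds).
- solver.inverse_kinematics(position, orientation): joint angles nearest the present ones, or None.
- readout.get_state(): the state.
- viewer.grab_frame(name): name is "scene" or "top"; returns the picture (384x512x3 uint8, red, green, blue); there is no depth.
- viewer.camera_info(name): a dict with "fx", "fy", "cx", "cy" (pixels), "R" (3x3) and "t" (3): a world point X has camera coordinates R X + t. Camera axes: x right, y down, z forward; pixel columns grow to the right and rows downward; lengths in m; the calibration is good to about 2 mm. A picture is of the moment at which its call begins. camera_info takes no time and is no camera call.
A pose or a line that the arm cannot do raises ctrl.PlanningError and nothing moves.
- ctrl.hand_in(): hands the job in; it is judged then, once.
Trained networks look in the newest picture that a camera, given by its name, has taken for a name from the list of things; names that differ only in an ending like _2 or _b are one class to them, and where a whole thing is asked for, a point or a joint stands for the part that bears it (a point fixed in the world has none). Each returns a list of dicts, best first, with "conf" (0 to 1); they miss things now and then, are a little off and sometimes report something else, mostly with a low value. They report only what shows in the picture. A call takes as long as a camera call.
- viewer.look_for(thing, camera): "bbox" ([centre column, centre row, width, height] as shares, 0 to 1, of the picture: columns of its width, rows of its height, round what is visible of it).
The state is a dict: "time_s": time; "joints": joint angles; "qd": joint speeds; "tau": joint torques, N m; "eef_pos": TCP position; "tcp_rot": TCP orientation; "force": force on the tool from outside, world axes, zero at the start; "moment": the same for the moment, N m; "opening": finger opening in m; "grasp_force": force on a finger pad.
Only numpy, scipy, OpenCV 4.12 (cv2) and the standard library are available. Lean on these libraries where they do the work, as an engineer would, in place of code of your own. Each camera call takes 0.05 s, during which the arm holds its last target. There are 200 camera calls.

## Working session

There is one attempt and no reset: what is moved stays moved. The work goes in short steps, each a Python script; the robot and the scene stay as the last script left them, time stands still between calls to the robot, and variables do not carry over. Pictures are saved under pics/ and viewed, at most 10 in all, crops included, and the job is handed in when it is done.

```bash
ls; mkdir -p pics
python3 - <<'E'
from bench import ctrl, solver, readout, viewer
import cv2, numpy as np
for n in ("scene","top"):
    im=viewer.grab_frame(n); cv2.imwrite(f"pics/{n}0.png",im[:,:,::-1])
    c=viewer.camera_info(n); print(n,{k:np.round(v,4).tolist() for k,v in c.items()}, "campos",-np.array(c["R"]).T@c["t"])
    for t in ("slide_clamp","clamp_knob","stop_bar","pull_tab","tray"):
        print(t,[(np.round(np.array(d["bbox"])*[512,384,512,384],1).tolist(),round(d["conf"],2)) for d in viewer.look_for(t,n)[:2]])
s=readout.get_state(); print(s["time_s"],s["eef_pos"],s["tcp_rot"],ctrl.hold_point_z,s["force"])
E
```

```text
pics
scene {'fx': 360.0878, 'fy': 360.0878, 'cx': 256.2107, 'cy': 193.1991, 'R': [[0.9929, -0.119, 0.0082], [-0.0439, -0.428, -0.9027], [0.1109, 0.8959, -0.4301]], 't': [-0.5431, 0.092, 1.0423]} campos [ 0.42762151 -0.95907508  0.5357666 ]
slide_clamp [([216.5, 244.5, 44.8, 75.0], 0.67)]
clamp_knob [([221.7, 218.3, 12.9, 24.7], 0.54)]
stop_bar [([219.4, 243.7, 25.0, 23.8], 0.86), ([216.8, 243.7, 43.4, 76.2], 0.61)]
pull_tab [([215.0, 238.8, 12.1, 11.3], 0.44), ([225.0, 214.8, 10.6, 21.2], 0.28)]
tray [([305.0, 204.9, 27.0, 13.9], 0.84)]
top {'fx': 426.5947, 'fy': 426.5947, 'cx': 254.9406, 'cy': 188.0064, 'R': [[0.0103, -0.9999, 0.003], [-0.9762, -0.0107, -0.2165], [0.2165, -0.0007, -0.9763]], 't': [-0.0116, 0.5716, 0.9127]} campos [ 0.36053146 -0.00487883  1.01480886]
slide_clamp [([330.6, 256.4, 96.4, 55.4], 0.59), ([316.8, 255.7, 58.1, 26.1], 0.36)]
clamp_knob [([304.0, 246.6, 29.1, 20.9], 0.68), ([318.1, 252.3, 56.3, 33.0], 0.42)]
stop_bar []
pull_tab [([340.4, 256.4, 10.0, 18.9], 0.39)]
tray [([249.8, 143.5, 73.3, 40.2], 0.96)]
0.6 [0.21152844 0.64102722 0.23134376] [-4.98633709e-01 -3.10172314e+00 -1.38327700e-04] 0.0187 [-0.14784653 -0.28296898  0.16735221]
```

Run:
```python
import cv2
a=cv2.imread("pics/top0.png"); cv2.imwrite("pics/top0c.png",cv2.resize(a[100:310,180:460],None,fx=2.85,fy=2.85,interpolation=cv2.INTER_CUBIC))
a=cv2.imread("pics/scene0.png"); cv2.imwrite("pics/scene0c.png",cv2.resize(a[140:300,150:360],None,fx=3.7,fy=3.7,interpolation=cv2.INTER_CUBIC))
```

```text
(no output)
```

View pics/top0c.png

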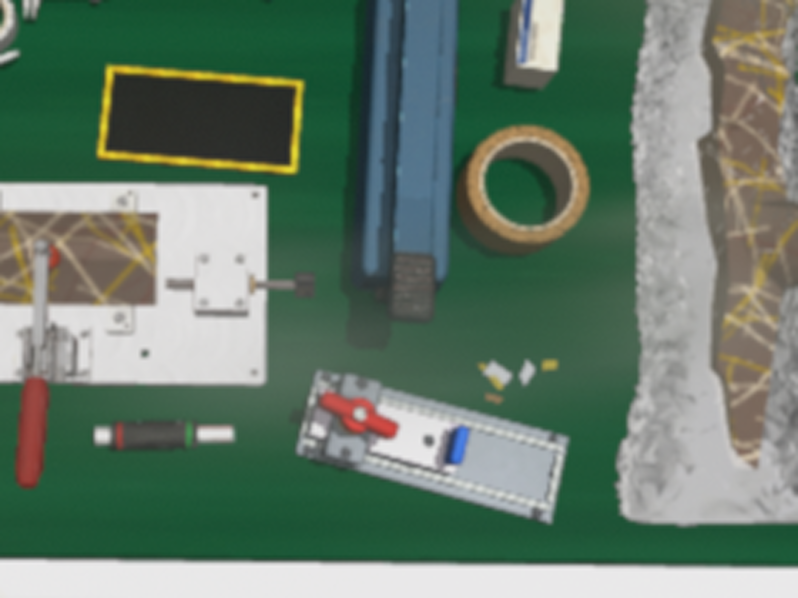

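View pics/scene0c.png

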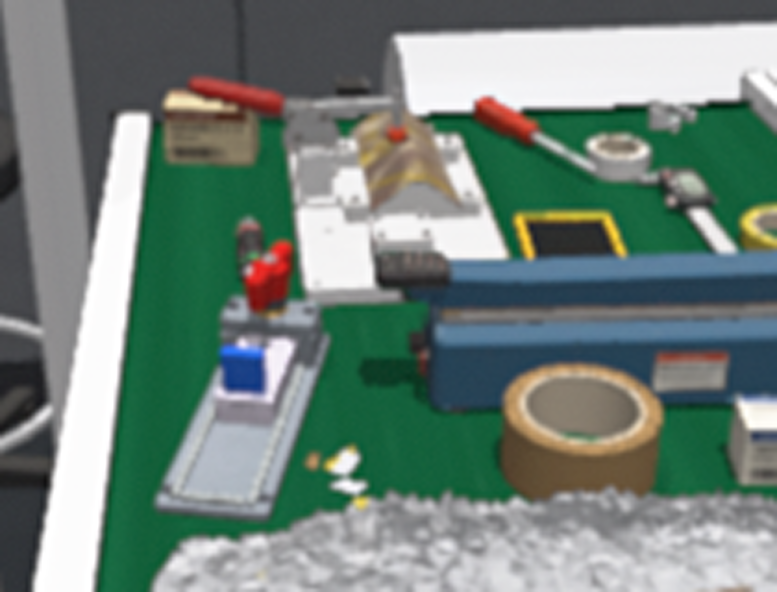

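View pics/top0.png

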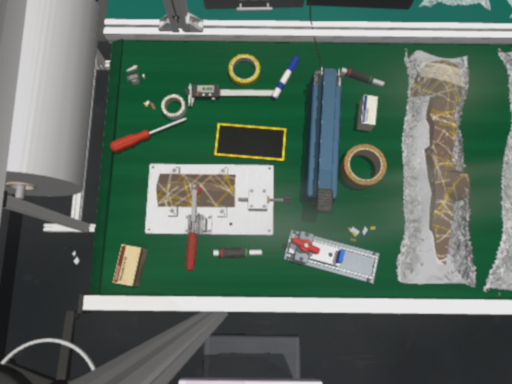

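```bash
cat > h.py <<'E'
from bench import ctrl, solver, readout, viewer
import cv2, numpy as np
def unproj(px,z,cam="top"):
    c=viewer.camera_info(cam);R=np.array(c["R"]);o=-R.T@c["t"]
    p=np.atleast_2d(px).astype(float)
    d=np.c_[(p[:,0]-c["cx"])/c["fx"],(p[:,1]-c["cy"])/c["fy"],np.ones(len(p))]@R
    return o+d*((z-o[2])/d[:,2])[:,None]
def proj(X,cam="top"):
    c=viewer.camera_info(cam);q=np.atleast_2d(X)@np.array(c["R"]).T+c["t"]
    return q[:,:2]/q[:,2:]*[c["fx"],c["fy"]]+[c["cx"],c["cy"]]
def mask(im,h,s=120,v=60):
    H=cv2.cvtColor(im,cv2.COLOR_BGR2HSV).astype(int)
    return ((abs((H[...,0]-h+90)%180-90)<8)&(H[...,1]>s)&(H[...,2]>v))
def pts(m,box):
    x0,y0,x1,y1=box;ys,xs=np.nonzero(m[y0:y1,x0:x1]);return np.c_[xs+x0,ys+y0]
E
python3 - <<'E'
from h import *
im=cv2.imread("pics/top0.png")
def crop(l): return np.array(l)/2.85+[180,100]-0.3
bed=unproj(crop([(319,370),(568,437),(550,522),(297,455)]),.008)[:,:2]
print("bed",bed.round(4).tolist()," sides",[np.linalg.norm(bed[i]-bed[(i+1)%4]).round(4) for i in range(4)],cv2.minAreaRect(bed.astype(np.float32)))
u=(bed[1]+bed[2]-bed[0]-bed[3]);u/=np.linalg.norm(u);print("u",u,np.arctan2(u[1],u[0]),"origin",bed.mean(0)-.071*u)
k=pts(mask(im,0),(285,230,325,262)); W=unproj(k,.080)[:,:2]; r=cv2.minAreaRect(W.astype(np.float32)); print("knob",len(k),W.mean(0),r)
ev=np.linalg.svd(W-W.mean(0))[2][0]; print("knob dir",np.arctan2(ev[1],ev[0]))
b=pts(mask(im,112,150,80),(330,245,350,268)); print("tab",len(b),b.min(0),b.max(0)); T=unproj(b,.064)[:,:2];print(T.mean(0),T.min(0),T.max(0))
y=pts(mask(im,26,130,100),(205,115,295,165)); Y=unproj(y,.007)[:,:2]; print("tray",len(y),cv2.minAreaRect(Y.astype(np.float32)))
E
```

```text
bed [[0.4841, -0.0935], [0.4311, -0.2975], [0.3628, -0.2794], [0.4142, -0.0749]]  sides [np.float64(0.2108), np.float64(0.0707), np.float64(0.2108), np.float64(0.0723)] ((0.4226342737674713, -0.18620643019676208), (0.2112400382757187, 0.07234711199998856), 75.44242858886719)
u [-0.24757226 -0.96886943] -1.8209700360537033 origin [ 0.44061009 -0.11752067]
knob 170 [ 0.44085391 -0.11663359] ((0.44072726368904114, -0.11684423685073853), (0.057656656950712204, 0.0247491504997015), 80.28366088867188)
knob dir -2.0050264377046085
tab 46 [338 250] [343 261]
[ 0.42037245 -0.19582478] [ 0.40884295 -0.20179415] [ 0.43296816 -0.19003292]
tray 567 ((0.7027794718742371, 0.007708542048931122), (0.17409367859363556, 0.08642517030239105), 85.88317108154297)
```

View pics/scene0.png

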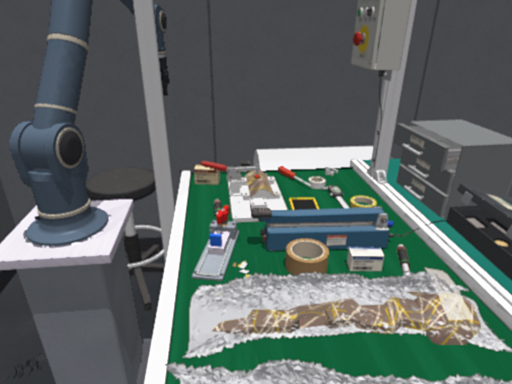

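```bash
cat >> h.py <<'E'
from scipy.spatial.transform import Rotation as Ro
O=np.array([.4407,-.1172]); YAW=-1.821; HZ=ctrl.hold_point_z
def rv(a): # tool down, tool x at yaw a
    return Ro.from_matrix(np.c_[[np.cos(a),np.sin(a),0],[np.sin(a),-np.cos(a),0],[0,0,-1]]).as_rotvec()
def cl(x,y,z): # clamp frame -> world
    c,s=np.cos(YAW),np.sin(YAW); return np.array([O[0]+c*x-s*y,O[1]+s*x+c*y,z])
def g(p): # TCP for grasp point p, tool down
    return np.array(p)-[0,0,HZ]
def st():
    s=readout.get_state(); print("t",round(s["time_s"],2),np.round(s["eef_pos"],4),"F",np.round(s["force"],1),"M",np.round(s["moment"],2),"op",round(s["opening"],4),"gf",round(s["grasp_force"],1),"j",np.round(s["joints"],2)); return s
E
python3 - <<'E'
from h import *
st()
for a in np.arange(-3.1,3.2,.35):
    q=solver.inverse_kinematics(g(cl(0,0,.08)),rv(a)); print(round(a,2),None if q is None else np.round(q,2))
q=solver.inverse_kinematics(np.array([.14,.43,.3]),rv(-1.8)); print(q)
print("sealer end", unproj([325,200],.1), unproj([325,210],.05))
E
```

```text
t 0.6 [0.2115 0.641  0.2313] F [-0.1 -0.3  0.2] M [-0.02  0.06 -0.05] op 0.0856 gf 0.0 j [-1.28  0.47 -0.05  1.53  0.02  1.14 -0.08]
-3.1 [-0.2   0.39  0.45  2.21 -0.3   0.6   2.08]
-2.75 [-0.18  0.38  0.43  2.21 -0.28  0.59  2.41]
-2.4 [ 0.82  0.49 -0.8   2.16  0.55  0.71  1.96]
-2.05 [ 0.95  0.57 -0.99  2.15  0.69  0.78  2.17]
-1.7 [-0.66  0.62  1.11  2.23 -0.83  0.79 -2.25]
-1.35 [-0.66  0.62  1.11  2.23 -0.83  0.79 -1.9 ]
-1.0 [-0.66  0.62  1.11  2.23 -0.83  0.79 -1.55]
-0.65 [-0.66  0.62  1.11  2.23 -0.83  0.79 -1.2 ]
-0.3 [-0.5   0.48  0.84  2.23 -0.59  0.67 -1.1 ]
0.05 [-0.58  0.54  0.98  2.23 -0.71  0.72 -0.63]
0.4 [-0.59  0.54  0.98  2.23 -0.71  0.72 -0.27]
0.75 [-0.58  0.54  0.97  2.23 -0.71  0.72  0.07]
1.1 [-0.57  0.53  0.96  2.23 -0.7   0.71  0.41]
1.45 [-0.57  0.53  0.95  2.23 -0.69  0.71  0.75]
1.8 [-0.56  0.52  0.94  2.23 -0.67  0.7   1.09]
2.15 [-0.54  0.51  0.92  2.23 -0.66  0.69  1.42]
2.5 [-0.37  0.43  0.66  2.22 -0.45  0.62  1.56]
2.85 [-0.25  0.4   0.51  2.22 -0.34  0.6   1.79]
3.2 [-0.2   0.39  0.45  2.21 -0.3   0.6   2.09]
[-0.98378024  0.05960429 -0.38014331  1.92202215  0.02406639  1.16431744
  1.53956059]
sealer end [[ 0.53824092 -0.15880527  0.1       ]] [[ 0.52461942 -0.16662893  0.05      ]]
```

Run:
```python
import cv2,numpy as np
a=cv2.imread("pics/top0.png")[150:384,0:310]; b=cv2.imread("pics/scene0.png")[0:384,90:260]
A=cv2.resize(a,None,fx=1.7,fy=1.7,interpolation=3);B=cv2.resize(b,None,fx=1.5,fy=1.5,interpolation=3)
C=np.zeros((580,795,3),np.uint8);C[:A.shape[0],:A.shape[1]]=A;C[:576,535:535+B.shape[1]]=B[:576]
cv2.imwrite("pics/post.png",cv2.convertScaleAbs(C,alpha=1.6,beta=15))
```

```text
(no output)
```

View pics/post.png

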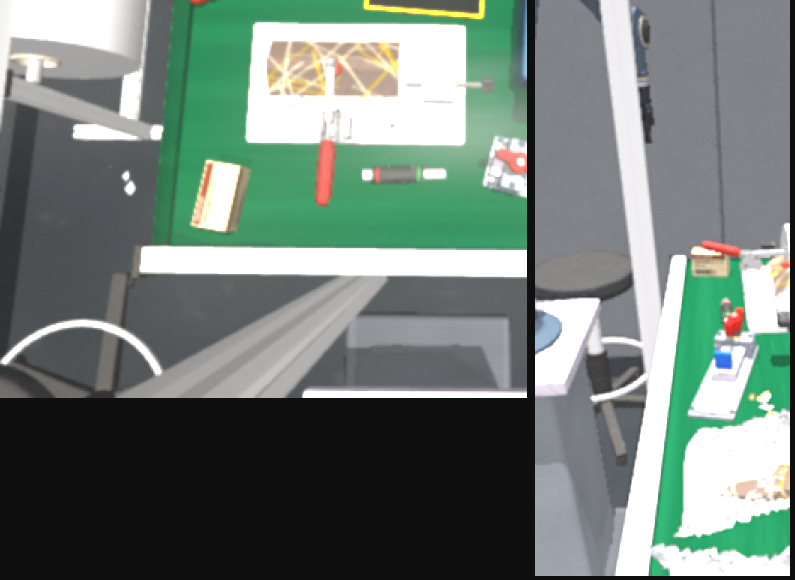

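Run:
```python
from h import *
def hit(p,q):
    A=unproj(p,0)[0,:2];a=unproj([0,0],9)[0]; 
    def o(c):
        c=viewer.camera_info(c);return (-np.array(c["R"]).T@c["t"])[:2]
    o1,o2=o("top"),o("scene");B=unproj(q,0,"scene")[0,:2]
    M=np.c_[A-o1,-(B-o2)];s=np.linalg.solve(M,o2-o1);return o1+s[0]*(A-o1)
def T(x,y): return [x/1.7,y/1.7+150]
def S(x,y): return [(x-535)/1.5+90,y/1.5]
for tp in (T(345,278),T(366,278),T(387,278),T(190,398),T(130,398),T(250,398)):
    print([hit(tp,q).round(3).tolist() for q in (S(648,300),S(636,260),S(660,260),S(618,60))])
```

```text
[[0.255, 0.168], [0.233, 0.204], [0.299, 0.095], [0.248, 0.18]]
[[0.263, 0.116], [0.244, 0.14], [0.303, 0.067], [0.256, 0.124]]
[[0.27, 0.071], [0.253, 0.086], [0.306, 0.041], [0.264, 0.076]]
[[0.26, 0.136], [0.24, 0.164], [0.302, 0.078], [0.253, 0.146]]
[[0.253, 0.183], [0.23, 0.223], [0.298, 0.104], [0.245, 0.197]]
[[0.266, 0.094], [0.248, 0.113], [0.304, 0.054], [0.26, 0.101]]
```

```bash
cat > fit.py <<'E'
from h import *
from scipy.optimize import least_squares
import json
rng=np.random.default_rng(0);D=[]
while len(D)<120:
    r,az=rng.uniform(.35,.8),rng.uniform(-1.3,1.3);p=np.array([r*np.cos(az),r*np.sin(az),rng.uniform(.1,.5)])
    o=(Ro.from_rotvec(rv(rng.uniform(-3,3)))*Ro.from_rotvec(rng.normal(0,.4,3))).as_rotvec()
    try:q=solver.inverse_kinematics(p,o)
    except Exception as e: q=None
    if q is not None:D.append(np.r_[q,p,o])
D=np.array(D);Q=D[:,:7];P=D[:,7:10];RR=Ro.from_rotvec(D[:,10:])
# per joint: fixed rotvec(3)+trans(3), rotation about z
def fk(th,Q,full=False):
    n=len(Q);R=Ro.identity(n);p=np.zeros((n,3));out=[]
    for i in range(8):
        a=th[6*i:6*i+6];p=p+R.apply(a[3:]);R=R*Ro.from_rotvec(a[:3]);out.append(p)
        if i<7:R=R*Ro.from_rotvec(np.c_[np.zeros((n,2)),Q[:,i]])
    return (out,R) if full else (p,R)
def res(th):
    p,R=fk(th,Q);return np.r_[(p-P).ravel()*3,(RR.inv()*R).as_rotvec().ravel(),1e-4*th]
if __name__=="__main__":
    # alternating z,y axes start; j1 turns clockwise
    w=np.pi/2;I=[]
    rx=[[np.pi,0,0],[w,0,0],[-w,0,0],[w,0,0],[-w,0,0],[w,0,0],[-w,0,0],[0,0,0]]
    best=None
    for k in range(14):
        s=rng.normal(0,.03,48);t=np.zeros((8,6));t[:,:3]=np.array(rx)*np.r_[1,rng.choice([-1,1],7)][:,None];t[:,3:]=rng.normal(0,.2,(8,3))
        f=least_squares(res,t.ravel()+s,max_nfev=150)
        if best is None or f.cost<best.cost:best=f;print(k,f.cost,flush=True)
        if best.cost<1e-4:break
    np.save("th.npy",best.x)
    q0=np.array([[-1.281,.469,-.049,1.532,.024,1.141,-.082]]);p,R=fk(best.x,q0);print(p)
    o,_=fk(best.x,q0,True);print(np.round(np.array(o)[:,0],3))
E
time timeout 400 python3 fit.py
```

```text
0 200.09072489717101
1 4.787290741591403e-07
[[0.211264   0.64135344 0.23127846]]
[[-0.    -0.     0.308]
 [-0.225  0.067  0.238]
 [ 0.039  0.04   0.335]
 [ 0.232  0.198  0.729]
 [ 0.256  0.827  0.45 ]
 [ 0.315  0.616  0.537]
 [ 0.211  0.641  0.452]
 [ 0.211  0.641  0.231]]
real	1m5.100s
user	1m47.897s
sys	0m0.509s
```

```bash
cat > kin.py <<'E'
import numpy as np
from scipy.spatial.transform import Rotation as Ro
th=np.load("th.npy")
def axes(q):
    R=Ro.identity();p=np.zeros(3);o=[]
    for i in range(8):
        a=th[6*i:6*i+6];p=p+R.apply(a[3:]);R=R*Ro.from_rotvec(a[:3])
        o.append((p.copy(),R.apply([0,0,1])))
        if i<7:R=R*Ro.from_rotvec([0,0,q[i]])
    return o
def meet(A,B):
    (p,u),(r,v)=A,B;M=np.c_[u,-v];s=np.linalg.lstsq(M,r-p,rcond=None)[0];a,b=p+s[0]*u,r+s[1]*v
    return a,b
def chain(q):
    o=axes(q); S=meet(o[1],o[0]);e1=meet(o[2],o[3]);e2=meet(o[4],o[3]);w1=meet(o[4],o[5]);w2=meet(o[6],o[5])
    # shoulder, elbow-upper, elbow-pt on axis4, forearm start, wrist, TCP
    return np.array([S[1],S[0],e1[0],e1[1],e2[0],w1[0],w2[0],o[7][0]])
if __name__=="__main__":
    for q in ([-1.281,.469,-.049,1.532,.024,1.141,-.082],[0,-.33,0,2.45,0,.6,0],[0,-.33,0,2.45,0,1.99,0],[0,-.33,0,1.5,0,1.99,0],[0.26,.4,0,2.2,0,.6,0],[-.66,.62,1.11,2.23,-.83,.79,-2.25]):
        print(q);print(chain(q).round(3).tolist())
E
python3 kin.py
```

```text
[-1.281, 0.469, -0.049, 1.532, 0.024, 1.141, -0.082]
[[-0.0, 0.0, 0.238], [0.0, 0.0, 0.238], [0.097, 0.232, 0.732], [0.097, 0.232, 0.732], [0.112, 0.229, 0.732], [0.211, 0.641, 0.537], [0.211, 0.641, 0.537], [0.211, 0.641, 0.231]]
[0, -0.33, 0, 2.45, 0, 0.6, 0]
[[-0.0, 0.0, 0.238], [0.0, 0.0, 0.238], [-0.18, -0.026, 0.762], [-0.18, -0.026, 0.762], [-0.18, -0.042, 0.762], [0.219, -0.042, 0.518], [0.219, -0.042, 0.518], [0.344, -0.042, 0.239]]
[0, -0.33, 0, 2.45, 0, 1.99, 0]
[[-0.0, 0.0, 0.238], [0.0, 0.0, 0.238], [-0.18, -0.026, 0.762], [-0.18, -0.026, 0.762], [-0.18, -0.042, 0.762], [0.219, -0.042, 0.518], [0.219, -0.042, 0.518], [-0.034, -0.042, 0.345]]
[0, -0.33, 0, 1.5, 0, 1.99, 0]
[[-0.0, 0.0, 0.238], [0.0, 0.0, 0.238], [-0.18, -0.026, 0.762], [-0.18, -0.026, 0.762], [-0.18, -0.042, 0.762], [0.25, -0.042, 0.944], [0.25, -0.042, 0.944], [0.245, -0.042, 0.638]]
[0.26, 0.4, 0, 2.2, 0, 0.6, 0]
[[-0.0, 0.0, 0.238], [0.0, -0.0, 0.238], [0.202, -0.081, 0.748], [0.202, -0.081, 0.748], [0.198, -0.096, 0.748], [0.43, -0.158, 0.348], [0.43, -0.158, 0.348], [0.413, -0.153, 0.043]]
[-0.66, 0.62, 1.11, 2.23, -0.83, 0.79, -2.25]
[[-0.0, 0.0, 0.238], [0.0, 0.0, 0.238], [0.271, 0.177, 0.689], [0.271, 0.177, 0.689], [0.266, 0.164, 0.697], [0.443, -0.117, 0.369], [0.442, -0.117, 0.369], [0.444, -0.116, 0.063]]
```

```bash
cat >> kin.py <<'E'
from scipy.optimize import least_squares
LO=np.array([-2.59,-.33,-1.39,.1,-1.04,.21,-2.66]);HI=np.array([2.59,1.99,1.29,2.45,4.18,1.99,2.66])
POST=np.array([.252,.135])
def fk(q):
    R=Ro.identity();p=np.zeros(3)
    for i in range(8):
        a=th[6*i:6*i+6];p=p+R.apply(a[3:]);R=R*Ro.from_rotvec(a[:3])
        if i<7:R=R*Ro.from_rotvec([0,0,q[i]])
    return p,R
def clear(q):
    c=chain(q)[:,:2];d=9
    for i in range(len(c)-1):
        t=np.linspace(0,1,30)[:,None];d=min(d,np.linalg.norm(c[i]+t*(c[i+1]-c[i])-POST,axis=1).min())
    return d
def ik(p,o,seed,j3=None):
    Rt=Ro.from_rotvec(o);seed=np.clip(seed,LO+.02,HI-.02)
    def f(q):
        P,R=fk(q);r=np.r_[(P-p)*10,(Rt.inv()*R).as_rotvec()*3,1e-5*(q-seed)]
        return r if j3 is None else np.r_[r,20*(q[2]-j3)]
    s=least_squares(f,seed,bounds=(LO+.01,HI-.01),xtol=1e-12,ftol=1e-12)
    return s.x,np.abs(s.fun[:6]).max()
E
cat > plan.py <<'E'
from h import *; from kin import *
for nm,p,a in (("knobA",g(cl(0,0,.0755)),1.137),("knobB",g(cl(0,0,.084)),1.137-2.3),("tab",g(cl(.145,0,.054)),YAW+np.pi/2),("tabB",g(cl(.145,0,.054)),YAW-np.pi/2),("bar",g(cl(.092,0,.034)),YAW+np.pi),("tray",np.array([.703,.008,.009]),1.499),("trayhi",np.array([.703,.008,.25]),1.499)):
    for j3 in (-.5,-.25,0,.25,.5):
        q,e=ik(p,rv(a),[.26,.4,j3,2,0,.7,0],j3)
        print(nm,j3,round(e,4),q.round(2).tolist(),"clear",round(clear(q),3),"elbow",chain(q)[2].round(2))
E
python3 plan.py
```

```text
knobA -0.5 0.0 [0.58, 0.42, -0.5, 2.17, 0.34, 0.62, -0.59] clear 0.265 elbow [ 0.17 -0.15  0.74]
knobA -0.25 0.0 [0.38, 0.38, -0.25, 2.19, 0.17, 0.59, -0.43] clear 0.24 elbow [ 0.18 -0.1   0.75]
knobA 0 0.0 [0.17, 0.37, 0.0, 2.2, 0.0, 0.58, -0.27] clear 0.203 elbow [ 0.19 -0.06  0.75]
knobA 0.25 0.0 [-0.04, 0.38, 0.25, 2.21, -0.17, 0.57, -0.1] clear 0.161 elbow [ 0.2  -0.02  0.75]
knobA 0.5 0.0 [-0.24, 0.4, 0.5, 2.22, -0.34, 0.59, 0.08] clear 0.114 elbow [0.22 0.03 0.75]
knobB -0.5 0.1875 [0.65, 0.39, -0.5, 2.17, 0.18, 0.63, -2.65] clear 0.273 elbow [ 0.15 -0.15  0.75]
knobB -0.25 0.0616 [0.4, 0.37, -0.25, 2.18, 0.11, 0.61, -2.65] clear 0.244 elbow [ 0.17 -0.1   0.76]
knobB 0 0.0 [0.17, 0.35, 0.0, 2.19, 0.0, 0.6, -2.57] clear 0.204 elbow [ 0.18 -0.06  0.76]
knobB 0.25 0.0 [-0.04, 0.36, 0.25, 2.2, -0.16, 0.6, -2.41] clear 0.164 elbow [ 0.2  -0.02  0.76]
knobB 0.5 0.0 [-0.24, 0.39, 0.5, 2.21, -0.32, 0.61, -2.24] clear 0.119 elbow [0.21 0.02 0.75]
tab -0.5 0.0 [0.88, 0.49, -0.5, 2.13, 0.4, 0.61, -1.72] clear 0.285 elbow [ 0.14 -0.22  0.73]
tab -0.25 0.0 [0.68, 0.45, -0.25, 2.14, 0.2, 0.
[... 1508 characters left out ...]
] clear 0.135 elbow [0.37 0.   0.65]
tray 0.25 0.0 [-0.24, 0.75, 0.25, 1.63, -0.24, 0.79, 0.05] clear 0.091 elbow [0.37 0.06 0.64]
tray 0.5 0.0 [-0.4, 0.8, 0.5, 1.64, -0.48, 0.83, 0.24] clear 0.047 elbow [0.38 0.13 0.63]
trayhi -0.5 0.0 [0.25, 0.55, -0.5, 1.41, 0.27, 1.24, -0.35] clear 0.211 elbow [ 0.27 -0.1   0.71]
trayhi -0.25 0.0 [0.09, 0.52, -0.25, 1.43, 0.13, 1.22, -0.24] clear 0.18 elbow [ 0.27 -0.05  0.72]
trayhi 0 0.0 [-0.07, 0.5, -0.0, 1.44, 0.0, 1.2, -0.14] clear 0.142 elbow [ 0.27 -0.01  0.72]
trayhi 0.25 0.0 [-0.24, 0.51, 0.25, 1.45, -0.13, 1.2, -0.04] clear 0.099 elbow [0.27 0.04 0.72]
trayhi 0.5 0.0 [-0.39, 0.53, 0.5, 1.46, -0.26, 1.22, 0.07] clear 0.054 elbow [0.27 0.08 0.71]
```

Run:
```python
from h import *; from kin import *
s=readout.get_state();q0=np.array(s["joints"])
A=q0.copy();A[[1,3,5]]=[-.31,.46,1.95];A[2]=0;A[4]=0
B=A.copy();B[0]=.1;B[6]=-.2
C,e=ik(g(cl(0,0,.16)),rv(1.137),[.1,.2,.1,2,0,.8,-.2],.1);print(e,C.round(3))
D,e=ik(g(cl(0,0,.0765)),rv(1.137),C,.1);print(e,D.round(3))
for X,Y in ((q0,A),(A,B),(B,C),(C,D)): print("clear",min(clear(X+t*(Y-X)) for t in np.linspace(0,1,25)).round(3), [fk(X+t*(Y-X))[0].round(2).tolist() for t in (0,.25,.5,.75)])
for X in (A,B,C):
    ctrl.set_joints(X); st()
```

```text
7.856534281787415e-11 [ 0.08   0.225  0.1    2.136 -0.032  0.783 -0.234]
8.578068810827233e-12 [ 0.084  0.368  0.1    2.201 -0.066  0.576 -0.201]
clear 0.161 [[0.21, 0.64, 0.23], [0.22, 0.66, 0.49], [0.2, 0.57, 0.75], [0.16, 0.39, 0.95]]
clear 0.116 [[0.09, 0.15, 1.07], [0.13, 0.11, 1.07], [0.16, 0.06, 1.07], [0.17, -0.0, 1.07]]
clear 0.204 [[0.16, -0.06, 1.07], [0.41, -0.09, 0.92], [0.56, -0.12, 0.67], [0.57, -0.13, 0.38]]
clear 0.187 [[0.44, -0.12, 0.14], [0.44, -0.12, 0.12], [0.44, -0.12, 0.1], [0.44, -0.12, 0.08]]
t 4.03 [0.0879 0.1472 1.072 ] F [ 0.5  0.  -1.5] M [-0.86  0.28  0.01] op 0.0855 gf 0.0 j [-1.28 -0.31 -0.    0.46 -0.    1.95 -0.08]
t 5.53 [ 0.1602 -0.0583  1.0724] F [-0.1 -0.   1.1] M [ 0.1   0.9  -0.01] op 0.0855 gf 0.0 j [ 0.1  -0.31  0.    0.46  0.    1.95 -0.2 ]
t 8.91 [ 0.4414 -0.1173  0.1419] F [-0.2 -0.7  0.2] M [ 0.03 -0.04  0.03] op 0.0856 gf 0.0 j [ 0.08  0.22  0.1   2.13 -0.03  0.78 -0.23]
```

Run:
```python
from h import *; from kin import *
ctrl.gripper_to(.045)
p=g(cl(0,0,.0755))
print(ctrl.line_to(p,velocity=.1,max_force=15)); ctrl.gripper_to(.0,60); s=st()
if .010<s["opening"]<.019:
    q=np.array(s["joints"]);N=5
    for i in range(1,N+1):
        a=2.25*i/N
        q,e=ik(p+[0,0,.004*a],rv(1.137-a),q,.1)
        if e>1e-3: print("ik",e);break
        ctrl.set_joints(q); st()
```

```text
False
t 10.76 [ 0.4419 -0.1176  0.0578] F [ 0.5 -1.   6.5] M [-0.19 -0.09 -0.02] op 0.019 gf 58.5 j [ 0.1   0.37  0.09  2.2  -0.06  0.57 -0.21]
```

Run:
```python
from h import *; from kin import *
p=g(cl(0,0,.0755)); s=readout.get_state(); q=np.array(s["joints"])
for a in (.2,.45):
    q,e=ik(p+[0,0,.004*a],rv(1.137-a),q,.1); print(e); ctrl.set_joints(q); st()
a=viewer.grab_frame("scene")[:,:,::-1]; b=viewer.grab_frame("top")[:,:,::-1]
f=lambda x:cv2.resize(x,(390,390),interpolation=3)
cv2.imwrite("pics/turn.png",np.hstack([f(a[180:260,180:260]),f(b[205:285,265:345])]))
```

```text
2.481622310430273e-11
t 11.06 [ 0.442  -0.1176  0.0586] F [-0.2 -1.1  5.6] M [-0.17 -0.1  -0.01] op 0.0189 gf 58.7 j [ 0.08  0.37  0.1   2.2  -0.07  0.57 -0.4 ]
1.4311258440401287e-09
t 11.41 [ 0.442  -0.1177  0.0596] F [ 0.4 -0.2  6.7] M [-0.16 -0.13 -0.07] op 0.019 gf 58.8 j [ 0.08  0.36  0.1   2.2  -0.07  0.58 -0.65]
```

View pics/turn.png

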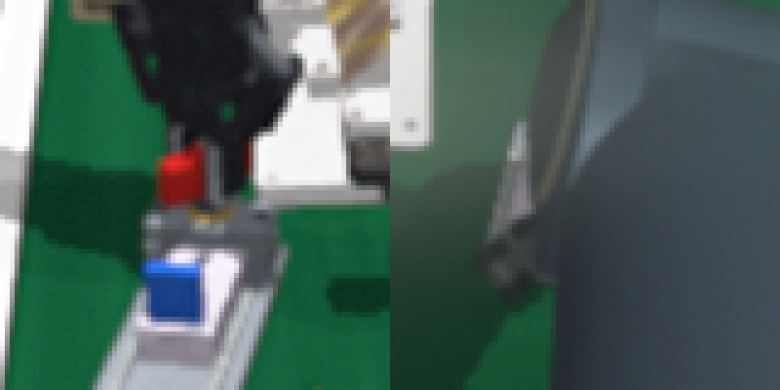

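Run:
```python
from h import *; from kin import *
p=g(cl(0,0,.0755)); s=readout.get_state(); q=np.array(s["joints"])
for a in (.9,1.35,1.8,2.25):
    q,e=ik(p+[0,0,.004*a],rv(1.137-a),q,.1); print(e); 
    if e>1e-3: break
    ctrl.set_joints(q); st()
a=viewer.grab_frame("scene")[:,:,::-1]; cv2.imwrite("pics/sc2.png",a)
ctrl.gripper_to(.05); 
e=readout.get_state()["eef_pos"]; ctrl.line_to(np.array(e)+[0,0,.08],velocity=.15)
# move aside for the view: over the tab side, higher
q,er=ik(g(cl(.083,0,.17)),rv(YAW+np.pi/2-np.pi*0),np.array([.4,.3,-.1,2,0,.7,-1.4]),-.2);print(er)
ctrl.set_joints(q);st()
b=viewer.grab_frame("scene")[:,:,::-1];t=viewer.grab_frame("top")[:,:,::-1]
f=lambda x:cv2.resize(x,(390,390),interpolation=3)
cv2.imwrite("pics/sc3.png",b);cv2.imwrite("pics/top3.png",t)
cv2.imwrite("pics/turn2.png",np.hstack([f(b[180:270,175:265]),f(t[205:285,265:345])]))
```

```text
2.9624628816679625e-11
t 12.02 [ 0.442  -0.1178  0.0613] F [ 0.3 -1.2  7.1] M [-0.26 -0.18  0.03] op 0.0189 gf 58.8 j [ 0.08  0.36  0.1   2.2  -0.06  0.58 -1.1 ]
5.855994217555765e-11
t 12.53 [ 0.4421 -0.1179  0.0631] F [-0.3 -1.8  6. ] M [-0.42 -0.17  0.02] op 0.0191 gf 58.8 j [ 0.08  0.36  0.1   2.2  -0.06  0.59 -1.55]
2.922380021939001e-11
t 13.03 [ 0.442  -0.118   0.0649] F [ 0.5 -1.6  6.4] M [-0.43 -0.1   0.04] op 0.0191 gf 58.8 j [ 0.08  0.35  0.1   2.2  -0.06  0.59 -2.  ]
2.679891898971455e-11
t 13.54 [ 0.4419 -0.118   0.0667] F [-0.1 -1.5  5.6] M [-0.43 -0.08 -0.  ] op 0.019 gf 58.8 j [ 0.08  0.35  0.1   2.19 -0.06  0.59 -2.45]
7.633929466033027e-12
t 15.57 [ 0.4198 -0.1972  0.1505] F [-0.1  0.1 -0. ] M [ 0.01  0.02 -0.01] op 0.0502 gf 0.0 j [ 0.52  0.23 -0.2   2.1   0.06  0.82 -1.54]
```

View pics/turn2.png

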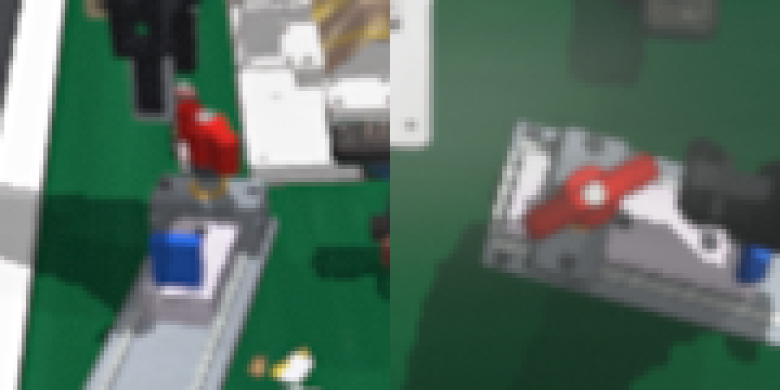

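```bash
python3 - <<'E'
from h import *
im=cv2.imread("pics/top3.png"); k=pts(mask(im,0),(285,225,325,265)); W=unproj(k,.089)[:,:2]
ev=np.linalg.svd(W-W.mean(0))[2][0];d=np.arctan2(ev[1],ev[0]);print(len(k),W.mean(0),(YAW-d)%np.pi)
E
python3 - <<'E'
import sys; sys.path.insert(0,'.')
E
```

```text
162 [ 0.44124651 -0.11679793] 2.397387460210102
```

Run:
```python
from h import *; from kin import *
print(ctrl.line_to(g(cl(.083,0,.0545)),velocity=.1,max_force=12)); st()
ctrl.gripper_to(0,50); s=st()
if s["opening"]>.006:
    e=np.array(s["eef_pos"]); d=cl(.064,0,0)-cl(0,0,0)
    print(ctrl.line_to(e+d,velocity=.06,max_force=30)); st()
    ctrl.gripper_to(.05); e=np.array(st()["eef_pos"])
    ctrl.line_to(e+[0,0,.12],velocity=.15)
    ctrl.set_joints(ik(g(cl(.19,.0,.2)),rv(YAW+np.pi/2),np.array(readout.get_state()["joints"]))[0])
    t=viewer.grab_frame("top")[:,:,::-1];b=viewer.grab_frame("scene")[:,:,::-1]
    cv2.imwrite("pics/top4.png",t)
    f=lambda x:cv2.resize(x,(390,390),interpolation=3)
    cv2.imwrite("pics/pull.png",np.hstack([f(b[190:290,170:270]),f(t[210:310,285:385])]))
    for n in ("stop_bar","pull_tab"): print([(np.round(np.array(x["bbox"])*[512,384,512,384],1).tolist(),x["conf"]) for x in viewer.look_for(n,"top")[:2]])
```

```text
False
t 16.98 [ 0.4206 -0.1978  0.0363] F [-0.3  0.6  0.7] M [ 0.01  0.03 -0.05] op 0.0501 gf 0.0 j [ 0.49  0.42 -0.17  2.18  0.13  0.54 -1.6 ]
t 17.43 [ 0.4204 -0.1979  0.0362] F [-1.7 -0.4  4.1] M [-0.08  0.13 -0.04] op 0.0092 gf 50.3 j [ 0.49  0.42 -0.17  2.18  0.13  0.54 -1.6 ]
False
t 18.65 [ 0.4048 -0.2597  0.0362] F [1.5 4.6 2.3] M [ 0.86 -0.32 -0.06] op 0.0093 gf 50.1 j [ 0.62  0.44 -0.16  2.15  0.13  0.56 -1.46]
t 19.12 [ 0.4043 -0.2603  0.0362] F [ 0.2  0.2 -0.3] M [-0.   -0.01 -0.06] op 0.0503 gf 0.0 j [ 0.62  0.44 -0.16  2.15  0.13  0.56 -1.46]
[([344.1, 259.5, 56.0, 31.1], 0.57)]
[([368.5, 264.0, 9.9, 17.7], 0.51), ([129.1, 265.0, 37.1, 40.7], 0.38)]
```

View pics/pull.png

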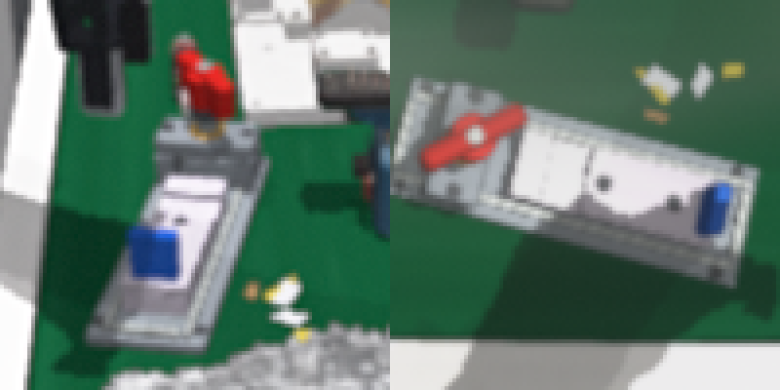

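Run:
```python
from h import *; from kin import *
P=cl(.0984,0,.0155)
q,e=ik(P+[0,0,.11],rv(YAW+np.pi),np.array(readout.get_state()["joints"]),-.3);print(e,q.round(2))
ctrl.gripper_to(.065); ctrl.set_joints(q)
print(ctrl.line_to(P,velocity=.1,max_force=12)); st()
ctrl.gripper_to(.02,90); s=st()
if s["opening"]>.036:
    e=np.array(s["eef_pos"]); ctrl.line_to(e+[0,0,.03],velocity=.06); st()
    ctrl.line_to(e+[0,0,.19],velocity=.15); ctrl.dwell(.2); s=st()
    b=viewer.grab_frame("scene")[:,:,::-1]; cv2.imwrite("pics/lift.png",cv2.resize(b[130:290,140:320],None,fx=3.3,fy=3.3,interpolation=3))
```

```text
6.755335143127048e-11 [ 0.64  0.29 -0.3   2.11  0.12  0.76  0.01]
False
t 23.33 [ 0.4168 -0.2127  0.016 ] F [-0.5 -1.  -0.8] M [ 0.05 -0.02  0.  ] op 0.0649 gf 0.0 j [ 0.58  0.47 -0.24  2.18  0.22  0.51 -0.08]
t 23.69 [ 0.4171 -0.2129  0.0166] F [-1.   1.1  7.8] M [ 0.09  0.19 -0.06] op 0.0377 gf 90.8 j [ 0.58  0.47 -0.24  2.18  0.22  0.51 -0.08]
t 24.36 [ 0.4169 -0.2129  0.0467] F [-0.2 -0.4 -5. ] M [ 0.03 -0.01  0.05] op 0.0377 gf 90.7 j [ 0.6   0.42 -0.26  2.16  0.19  0.58 -0.06]
t 25.77 [ 0.4168 -0.2127  0.2059] F [-0.1 -0.7 -5.1] M [-0.    0.03 -0.05] op 0.038 gf 90.8 j [ 0.66  0.18 -0.32  2.02  0.07  0.95  0.06]
```

View pics/lift.png

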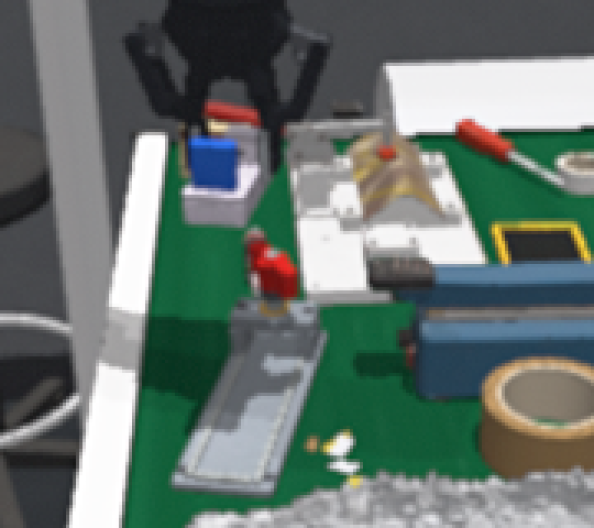

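Run:
```python
from h import *; from kin import *
q0=np.array(readout.get_state()["joints"]); T=np.array([.7025,.0037,.0116])
q,e=ik(np.r_[T[:2],.21],rv(1.499),q0,-.4);print(e,q.round(2))
path=[fk(q0+t*(q-q0))for t in np.linspace(0,1,11)]
print(min(p[2] for p,_ in path),[p.round(2).tolist() for p,_ in path[::3]],"tilt",max(np.arccos(-R.apply([0,0,1])[2]) for _,R in path).round(3),"clear",min(clear(q0+t*(q-q0)) for t in np.linspace(0,1,11)))
assert e<1e-4 and min(p[2] for p,_ in path)>.195
ctrl.set_joints(q); s=st()
ctrl.line_to(T+[0,0,.03],velocity=.12); ctrl.dwell(.2)
print(ctrl.line_to(T+[0,0,-.002],velocity=.03,max_force=6)); s=st()
```

```text
2.88074327201802e-11 [ 0.2   0.56 -0.4   1.47  0.23  1.16 -0.31]
0.20601429042181318 [[0.42, -0.21, 0.21], [0.51, -0.17, 0.21], [0.6, -0.11, 0.22], [0.68, -0.03, 0.21]] tilt 0.003 clear 0.20025300475344088
t 27.17 [0.7019 0.0011 0.2099] F [-0.5 -0.2 -4.9] M [-0.11 -0.01 -0.07] op 0.0377 gf 90.7 j [ 0.2   0.56 -0.4   1.47  0.23  1.16 -0.31]
True
t 29.82 [0.7022 0.0036 0.0118] F [-0.8  0.5  5.5] M [-0.05 -0.02  0.01] op 0.0379 gf 91.9 j [ 0.16  0.76 -0.34  1.61  0.32  0.83 -0.39]
```

Run:
```python
from h import *; from kin import *
ctrl.gripper_to(.058); s=st(); e=np.array(s["eef_pos"])
ctrl.line_to(e+[0,0,.2],velocity=.15)
q=np.array(readout.get_state()["joints"]);A=q.copy();A[[1,3,5]]=[-.2,1.0,1.9];A[0]=.6
ctrl.set_joints(A);st()
t=viewer.grab_frame("top")[:,:,::-1];b=viewer.grab_frame("scene")[:,:,::-1]
cv2.imwrite("pics/top5.png",t)
f=lambda x,w:cv2.resize(x,(w,390),interpolation=3)
cv2.imwrite("pics/end.png",np.hstack([f(b[170:270,180:330],400),f(t[100:300,200:400],390)]))
B=pts(mask(t,112,150,80),(205,110,305,170));print(len(B),unproj(B.mean(0),.045) if len(B) else 0)
k=pts(mask(t,0),(285,225,325,265)); W=unproj(k,.089)[:,:2]
ev=np.linalg.svd(W-W.mean(0))[2][0];print(len(k),(YAW-np.arctan2(ev[1],ev[0]))%np.pi)
```

```text
t 30.16 [0.6999 0.0032 0.0092] F [0.3 0.1 0.2] M [-0.04 -0.01 -0.02] op 0.0579 gf 0.0 j [ 0.16  0.77 -0.34  1.61  0.32  0.83 -0.39]
t 34.25 [ 0.3306 -0.1306  0.8327] F [ 0.5 -0.5 -1.1] M [ 0.35  0.37 -0.06] op 0.0583 gf 0.0 j [ 0.6  -0.2  -0.4   1.    0.23  1.9  -0.31]
44 [[ 0.7024934  -0.04410518  0.045     ]]
173 2.43042378102092
```

View pics/end.png

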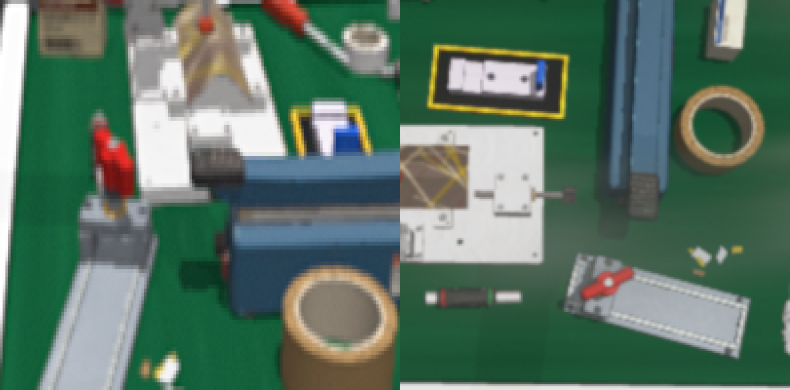

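The bar lies flat inside the yellow rim (about (450–545, 60–95) in the right half). Its tab is up, the knob is loose at about 2.4 rad, and nothing else has moved.

```bash
python3 -c "
from bench import ctrl
print(ctrl.hand_in())"
```

```text
the job is handed in; nothing more can be done
None
```

The job is handed in: the knob is loose at about 2.4 rad, the bar was drawn clear of the bridge by its tab, regrasped by its body and laid flat in the tray with the tab up, after about 34 s of robot time; no verdict was returned.

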